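# Sweep spacer rings through the tray gate into the collecting slot

### The job

Three loose steel spacer rings lie on the service tray. With the fingertips, sweep them across the tray and through the narrow gate between the yellow guides, one at a time, so that each drops into the blue collecting slot before the next one follows. Only push them, never pick them up, and leave the lens cell and the detector on the tray, and everything on the bench, where they stand.

Things in the scene. Friction and masses are not known exactly. Their poses are not given: they have to be found in the camera images.
- tray: fixed service tray; origin on the bench; its +x points along the sweep to the gate, z up. Flat black deck 60 mm above the bench, x -140 to +60 mm, y -130 to +130 mm. Rims 18 mm above the deck along both sides (y +-130 mm) and across the gate end (inner face x 56 mm, |y| from 39 mm outwards); no rim at x -140 mm
- mouth (a point): middle of the funnel's wide mouth, at deck height, 20 mm along the tray's +x; axes as the tray's. Two yellow guides, 4 mm thick and 18 mm high, stand on the deck at 45 degrees: in tray x, y their inner faces run from (20, +-60) mm to (60, +-20) mm
- gate (a point): middle of the gate, at deck height, 60 mm along the tray's +x from its origin; axes as the tray's. The gate is 40 mm wide between the guides' ends, wide enough for one ring. The deck ends exactly here: a ring whose middle is pushed some 5 mm past it tips over the edge and falls
- slot (a point): middle of the floor of the blue collecting slot beyond the gate, 86 mm along the tray's +x; axes as the tray's. The slot is an open-topped pocket, inside 52 mm along x and 80 mm along y; its floor is 56 mm below the deck and its blue walls rise 18 mm above the deck
- ring0_mid (a point): one of three identical loose plain steel spacer rings: 30 mm outside, 14 mm hole, 10 mm thick, about 43 g, lying flat on the tray's deck at the start; this point is its centre, half-way up (5 mm above the deck)
- ring1_mid (a point): one of three identical loose plain steel spacer rings: 30 mm outside, 14 mm hole, 10 mm thick, about 43 g, lying flat on the tray's deck at the start; this point is its centre, half-way up (5 mm above the deck)
- ring2_mid (a point): one of three identical loose plain steel spacer rings: 30 mm outside, 14 mm hole, 10 mm thick, about 43 g, lying flat on the tray's deck at the start; this point is its centre, half-way up (5 mm above the deck)
- lens_cell: loose lens cell to be left alone: blue disc with a black band and a glass face, 28 mm across, 14 mm high, standing on the deck near one side rim; origin at the centre of its underside
- detector: loose detector to be left alone: white ceramic barrel 26 mm across with a steel neck and brass pin, 38 mm high in all, standing on the deck near the other side rim; origin at the centre of its underside
- bottle: amber bottle on the bench, 60 mm across, 150 mm high, bystander; origin at the centre of its underside
- jar: white jar with a blue cap on the bench, 64 mm across, 70 mm high, bystander; origin at the centre of its underside
- driver: screwdriver with a red handle lying on the bench, bystander; lies along its x
- cuvette_box: white box with a clear lid on the bench, 92 x 62 x 40 mm, bystander; origin at the centre of its underside

How it is judged:
On the way, in this order (a step that is already met when the one before it is completed fails the run):
1. a first ring lies in the slot (((x of ring0_mid in the frame of slot between -0.027 and 0.027 m and y of ring0_mid in the frame of slot between -0.041 and 0.041 m and z of ring0_mid in the frame of slot below 0.041 m) or (x of ring1_mid in the frame of slot between -0.027 and 0.027 m and y of ring1_mid in the frame of slot between -0.041 and 0.041 m and z of ring1_mid in the frame of slot below 0.041 m) or (x of ring2_mid in the frame of slot between -0.027 and 0.027 m and y of ring2_mid in the frame of slot between -0.041 and 0.041 m and z of ring2_mid in the frame of slot below 0.041 m))), for 0.2 s.
2. a second ring lies in the slot, after the first ((((x of ring0_mid in the frame of slot between -0.027 and 0.027 m and y of ring0_mid in the frame of slot between -0.041 and 0.041 m and z of ring0_mid in the frame of slot below 0.041 m) and (x of ring1_mid in the frame of slot between -0.027 and 0.027 m and y of ring1_mid in the frame of slot between -0.041 and 0.041 m and z of ring1_mid in the frame of slot below 0.041 m)) or ((x of ring0_mid in the frame of slot between -0.027 and 0.027 m and y of ring0_mid in the frame of slot between -0.041 and 0.041 m and z of ring0_mid in the frame of slot below 0.041 m) and (x of ring2_mid in the frame of slot between -0.027 and 0.027 m and y of ring2_mid in the frame of slot between -0.041 and 0.041 m and z of ring2_mid in the frame of slot below 0.041 m)) or ((x of ring1_mid in the frame of slot between -0.027 and 0.027 m and y of ring1_mid in the frame of slot between -0.041 and 0.041 m and z of ring1_mid in the frame of slot below 0.041 m) and (x of ring2_mid in the frame of slot between -0.027 and 0.027 m and y of ring2_mid in the frame of slot between -0.041 and 0.041 m and z of ring2_mid in the frame of slot below 0.041 m)))), for 0.2 s.
3. the third ring lies in the slot, after the second (x of ring0_mid in the frame of slot between -0.027 and 0.027 m and y of ring0_mid in the frame of slot between -0.041 and 0.041 m and z of each of ring0_mid, ring1_mid, ring2_mid in the frame of slot below 0.041 m and x of ring1_mid in the frame of slot between -0.027 and 0.027 m and y of ring1_mid in the frame of slot between -0.041 and 0.041 m and x of ring2_mid in the frame of slot between -0.027 and 0.027 m and y of ring2_mid in the frame of slot between -0.041 and 0.041 m), for 0.2 s.
At the end, for the whole second after the job is handed in: All three rings lie at rest inside the collecting slot, their centres at least 15 mm below the deck; the lens cell and the detector are within 20 mm, and the things on the bench within 30 mm, of where they stood (all of step 3 and linear speed of each of ring0, ring1, ring2 below 0.03 m/s and distance of each of lens_cell, detector from where it was at the start of the episode below 0.02 m and distance of each of bottle, jar, driver, cuvette_box from where it was at the start of the episode below 0.03 m); the robot touches nothing.
It fails at once if a ring is lifted off the deck (its centre more than about 15 mm higher than when it lies there) (z of any of ring0_mid, ring1_mid, ring2_mid in the frame of tray above 0.08 m).
It fails at once if the lens cell or the detector is moved by more than 20 mm (distance of any of lens_cell, detector from where it was at the start of the episode above 0.02 m).
It fails at once if something on the bench is moved by more than 30 mm (distance of any of bottle, jar, driver, cuvette_box from where it was at the start of the episode above 0.03 m).
It also fails if it takes over 64 s, if anything falls off the work surface, if the arm or the gripper's body presses on something with over 40 N, if the wrist force passes 120 N, or if a joint passes its speed limit or range.

### The arm

A 6-joint arm with a two-finger parallel gripper is mounted at the origin on the work surface. World frame = base frame: x ahead of the robot, y to its left, z up, the work surface at z = 0. Lengths are in m, angles in rad, forces in N, time in s.
With the tool pointing down it reaches from about 0.4 to 0.925 m from the base axis. Payload 12.5 kg.
Tool frame: the origin (TCP) lies between the finger pads; the fingertips stand ahead of it and the grasp point (between the pads) lies 5 mm behind it (arm.tip_reach is the z of the fingertips in the tool frame, in m); z points along the fingers, y is the line along which they close (so a half turn about z gives the same grasp; the last joint's range is limited). The gripper opens to 95 mm and grips with 3 to 60 N. Pads are 20 mm wide; open, the fingers measure 119 mm over their backs; the gripper's body (75 mm by 180 mm) begins 59 mm behind the grasp point.
Start: joints at [1.236, 0.491, 1.559, -0, 1.092, -0.106], TCP at [0.142, 0.609, 0.229] pointing down, gripper open.
Joint ranges: [-3.1, 3.1], [-0.84, 2.19], [0.05, 2.79], [-1.13, 4.28], [0.06, 2.93], [-2.69, 2.69]. Speed limits (rad/s): [2.22, 2.22, 2.79, 3.14, 3.14, 3.14].

### API

Orientations are given as a 3x3 rotation matrix whose columns are the frame's x, y, z axes.
In Python, from station import arm gives the robot as it stands.
- The arm moves only by the tool jog_arm, never from a script. Its argument "rows" is a list of rows, each a list of 7 numbers: the turn, a rotation vector about the tool's x, y, z in rad, then the shift along the tool's x, y, z in m, then the opening, from 0 (shut) to 1 (fully open). A call has 1 to 8 rows; each row shifts and turns the commanded pose from where the row before left it, along the tool's axes as they then stand; what a row does not reach is not made up. A row lasts 1/12 s, in which the tool goes at most 41.7 mm and 7.16 degrees, less where a joint would pass 70% of its speed; a pose out of reach is approached as far as the arm can. A call is refused whole if a number of a shift passes 0.0417 or a number of a turn 0.125, either way. A call with a gripper value outside its range is refused whole. The fingers move at their own pace and stop on an object; "squeeze" is the grip in N (left out, the last holds). Time passes only in rows, so rows that do not move let the fingers close. It gives the time, the measured TCP pose, the force, the opening and the grip force at its end, in the units of the state.
- arm.read_state(): the state, without advancing time (a new reading comes with each control period).
- arm.get_image(name): name is "scene" or "top" or "wrist"; returns the picture (384x512x3 uint8, red, green, blue); there is no depth.
- arm.calibration(name): a dict with "intrinsics" (3x3 intrinsics, pixels), "pose" (4x4, takes a point from camera to world coordinates). Camera axes: x right, y down, z forward; pixel columns grow to the right and rows downward; lengths in m; the calibration is good to about 2 mm. A picture is of the moment at which its call begins: read the wrist's pose just before it. calibration takes no time and is no camera call; for the wrist camera it gives the pose at the moment of the call.
- arm.close_job(): hands the job in; it is judged then, once.
Trained networks look in the newest picture that a camera, given by its name, has taken for a name from the list of things; names that differ only in an ending like _2 or _b are one class to them, and where a whole thing is asked for, a point or a joint stands for the part that bears it (a point fixed in the world has none). Each returns a list of dicts, best first, with "conf" (0 to 1); they miss things now and then, are a little off and sometimes report something else, mostly with a low value. They report only what shows in the picture. A call takes as long as a camera call.
- arm.recognise(label, camera): "xyz" ([x, y, z] in m, in the coordinates of the camera as it stood for that picture, good to about 4 mm: the middle of the surface that is visible of it).
- arm.masks_of(label, camera): "mask" (384x512 bool, what is visible of it).
The state is a dict: "time_s": time; "joint_positions": joint angles; "joint_vel": joint speeds; "joint_efforts": joint torques, N m; "tool_pos": TCP position; "tcp_rot": TCP orientation; "force": force on the tool from outside, world axes, zero at the start; "ft_torque": the same for the moment, N m; "gripper_width": finger opening in m; "grip_force": force on a finger pad.
Only numpy, scipy, OpenCV 4.12 (cv2) and the standard library are available. Lean on these libraries where they do the work, as an engineer would, in place of code of your own. Each camera call takes 0.05 s, during which the arm holds its last target. There are 200 camera calls.

## Working session

There is one attempt and no reset: what is moved stays moved. The work goes in short steps, Python scripts to look and compute and a tool call to move; the robot and the scene stay as the last step left them, time stands still between calls to the robot, and variables do not carry over. Pictures are saved under pics/ and viewed, at most 10 in all, crops included, and the job is handed in when it is done.

Besides the shell and the picture viewer there is one more tool, called by a JSON object that holds its "fn" and its "kwargs". jog_arm: Moves the arm, as the interface text tells. Its arguments: {"type":"object","properties":{"rows":{"type":"array"},"squeeze":{"type":"number"}},"required":["rows"]}

```bash
ls; mkdir -p pics; python3 - <<'E'
from station import arm
import cv2,numpy as np
s=arm.read_state();print(s['time_s'],s['tool_pos'],s['tcp_rot'],arm.tip_reach)
ims=[arm.get_image(n) for n in("top","scene")]
cv2.imwrite('pics/a.png',cv2.resize(ims[0],(800,600))[:,:,::-1])
cv2.imwrite('pics/b.png',cv2.resize(ims[1],(800,600))[:,:,::-1])
for c in("top","scene"):
  T=arm.calibration(c)['pose'];print(c,T[:3,3],arm.calibration(c)['intrinsics'])
  for l in("tray","ring0_mid","lens_cell","detector"):
    for d in arm.recognise(l,c):
      print(c,l,round(d['conf'],2),(T[:3,:3]@d['xyz']+T[:3,3]).round(4))
E
```

```text
pics
0.0 [0.14165936 0.60850734 0.22806004] [[-9.73934844e-01  2.26827645e-01 -3.71915014e-04]
 [ 2.26827915e-01  9.73934298e-01 -1.03904621e-03]
 [ 1.26536384e-04 -1.09632401e-03 -9.99999391e-01]] 0.014
top [ 0.42985164 -0.00287378  1.03078303] [[359.36210397   0.         249.74947965]
 [  0.         359.36210397 191.45176401]
 [  0.           0.           1.        ]]
top ring0_mid 0.51 [ 0.6    -0.154   0.0714]
scene [1.36442028 0.40951066 0.74039057] [[421.22514921   0.         253.79017686]
 [  0.         421.22514921 194.32176408]
 [  0.           0.           1.        ]]
scene tray 0.62 [ 0.6247 -0.0895  0.06  ]
scene tray 0.51 [0.4978 0.3721 0.0754]
scene ring0_mid 0.6 [ 0.6042 -0.1518  0.0697]
scene ring0_mid 0.28 [ 0.5965 -0.093   0.0671]
scene lens_cell 0.51 [ 0.5585 -0.208   0.077 ]
```

View pics/a.png

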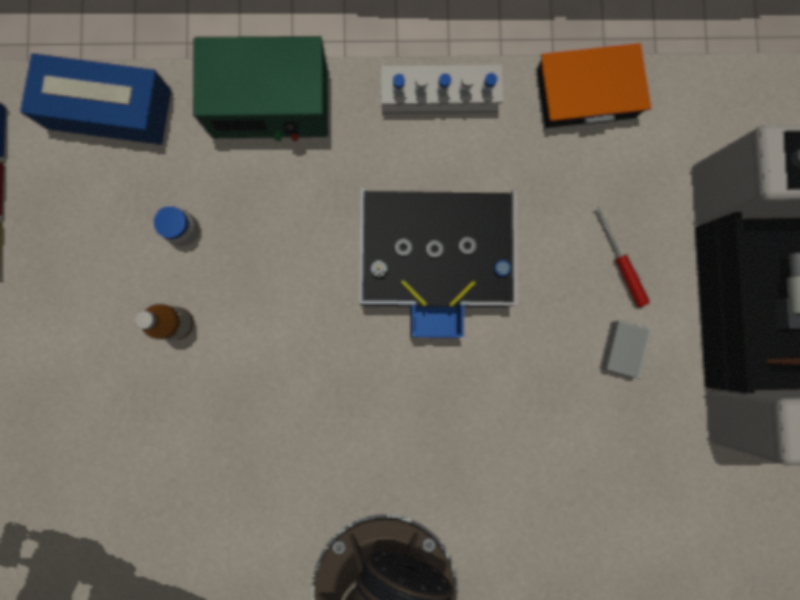

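View pics/b.png

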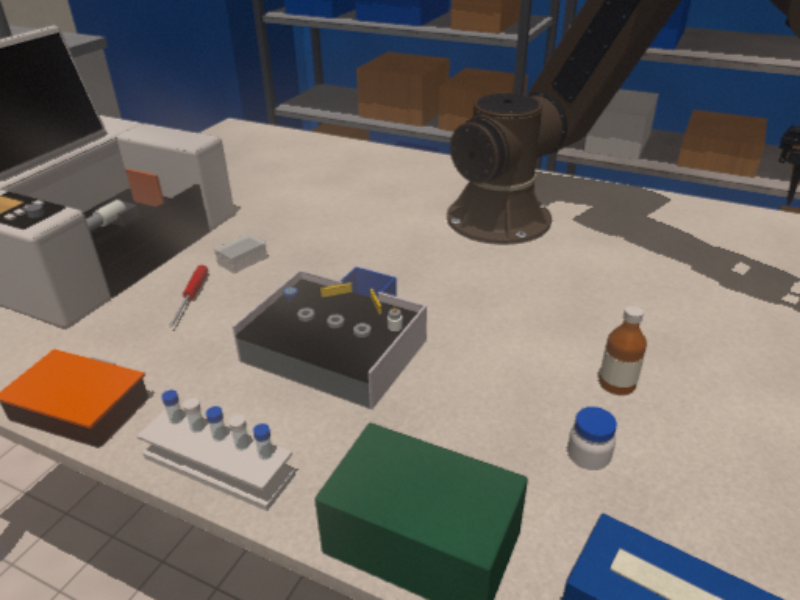

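```bash
cat > h.py <<'E'
from station import arm
import cv2,numpy as np
def px2w(c,uv,z,cal=None):
    cal=cal or arm.calibration(c);T=cal['pose'];K=cal['intrinsics']
    d=T[:3,:3]@np.linalg.solve(K,[*uv,1.]);o=T[:3,3]
    return o+d*(z-o[2])/d[2]
def blobs(m,amin=5):
    n,l,s,c=cv2.connectedComponentsWithStats(m.astype(np.uint8));return [(s[i,4],c[i]) for i in range(1,n) if s[i,4]>=amin]
E
python3 - <<'E'
from h import *
im=arm.get_image('top');hsv=cv2.cvtColor(im,cv2.COLOR_RGB2HSV)
roi=np.zeros(im.shape[:2],bool);roi[118:225,225:335]=1
def show(n,m,z):
    for a,c in blobs(m&roi): print(n,a,c.round(1),px2w('top',c,z).round(4))
H,S,V=cv2.split(hsv)
show('yellow',(H>20)&(H<35)&(S>120)&(V>80),.078)
show('blue',(H>100)&(H<125)&(S>120),.078)
r2=roi.copy();r2[:126]=0;r2[188:]=0;r2[:,:235]=0;r2[:,325:]=0;roi=r2
show('grey',(S<60)&(V>75),.07)
for uv in[(231.5,121.5),(328,122.5),(230.5,194),(329.5,194)]: print(uv,px2w('top',uv,.078).round(3))
E
```

```text
yellow 59 [264.4 186.9] [ 0.5194 -0.0583  0.078 ]
yellow 60 [295.3 187.3] [ 0.5168 -0.1409  0.078 ]
blue 27 [318.5 172.8] [ 0.5548 -0.2044  0.078 ]
blue 640 [279.4 205.5] [ 0.4691 -0.0971  0.078 ]
grey 83 [257.9 157.8] [ 0.5995 -0.043   0.07  ]
grey 78 [298.7 156.6] [ 0.601  -0.1538  0.07  ]
grey 81 [277.9 158.7] [ 0.596 -0.097  0.07 ]
grey 91 [242.1 171.2] [5.637e-01 4.000e-04 7.000e-02]
grey 7 [321.1 170.7] [ 0.5613 -0.2134  0.07  ]
(231.5, 121.5) [0.698 0.027 0.078]
(328, 122.5) [ 0.692 -0.235  0.078]
(230.5, 194) [0.502 0.032 0.078]
(329.5, 194) [ 0.497 -0.232  0.078]
```

{"fn": "jog_arm", "kwargs": {"rows": [[0,0,-0.098,0,0,0,0.2],[0,0,-0.098,0,0,0,0.2],[0,0,0,-0.019,-0.024,0,0.2],[0,0,0,-0.019,-0.024,0,0.2],[0,0,0,-0.019,-0.024,0,0.2],[0,0,0,-0.019,-0.024,0,0.2],[0,0,0,-0.019,-0.024,0,0.2],[0,0,0,-0.019,-0.024,0,0.2]]}}

```text
time_s: 1.22
tool_pos: [0.2516, 0.4598, 0.2288]
tcp_rot: [[-0.999, 0.033, 0.0], [0.033, 0.999, 0.0], [-0.0, 0.0, -1.0]]
force: [0.8, -0.2, 1.1]
gripper_width: 0.0473
grip_force: 0.0
```

{"fn": "jog_arm", "kwargs": {"rows": [[0,0,0,-0.019,-0.025,0,0.2],[0,0,0,-0.019,-0.025,0,0.2],[0,0,0,-0.019,-0.025,0,0.2],[0,0,0,-0.019,-0.025,0,0.2],[0,0,0,-0.019,-0.025,0,0.2],[0,0,0,-0.019,-0.025,0,0.2],[0,0,0,-0.019,-0.025,0,0.2],[0,0,0,-0.019,-0.025,0,0.2]]}}

```text
time_s: 1.88
tool_pos: [0.397, 0.2549, 0.2289]
tcp_rot: [[-0.999, 0.033, 0.001], [0.033, 0.999, 0.0], [-0.001, 0.0, -1.0]]
force: [-0.2, 0.9, 0.1]
gripper_width: 0.019
grip_force: 0.0
```

{"fn": "jog_arm", "kwargs": {"rows": [[0,0,0,-0.019,-0.025,0,0.2],[0,0,0,-0.019,-0.025,0,0.2],[0,0,0,-0.019,-0.025,0,0.2],[0,0,0,-0.019,-0.025,0,0.2],[0,0,0,-0.019,-0.025,0,0.2],[0,0,0,-0.019,-0.025,0,0.2],[0,0,0,-0.019,-0.025,0,0.2],[0,0,0,-0.019,-0.025,0,0.2]]}}

```text
time_s: 2.55
tool_pos: [0.5424, 0.0498, 0.2288]
tcp_rot: [[-0.999, 0.033, 0.0], [0.033, 0.999, 0.0], [-0.0, 0.0, -1.0]]
force: [0.9, 0.1, 0.6]
gripper_width: 0.0189
grip_force: 0.0
```

{"fn": "jog_arm", "kwargs": {"rows": [[0,0,0,-0.019,-0.025,0,0.2],[0,0,0,-0.019,-0.025,0,0.2],[0,0,0,-0.019,-0.025,0,0.2],[0,0,0,-0.019,-0.025,0,0.2],[0,0,0,-0.019,-0.025,0,0.2],[0,0,0,-0.019,-0.022,0,0.2],[0,0,0,0,0,0,0.2],[0,0,0,0,0,0,0.2]]}}

```text
time_s: 3.22
tool_pos: [0.651, -0.1004, 0.2279]
tcp_rot: [[-0.999, 0.035, -0.001], [0.035, 0.999, 0.0], [0.001, 0.0, -1.0]]
force: [-0.1, 0.1, 0.0]
gripper_width: 0.0192
grip_force: 0.0
```

```bash
python3 - <<'E'
from h import *
cal=arm.calibration('wrist');im=arm.get_image('wrist');print(cal['pose'].round(3),cal['intrinsics'])
print(arm.read_state()['tool_pos'])
cv2.imwrite('pics/w.png',cv2.resize(im,(800,600))[:,:,::-1])
cv2.imwrite('w0.png',im[:,:,::-1]);np.savez('w0.npz',**cal)
E
```

```text
[[ 0.034  0.956  0.29   0.569]
 [ 0.999 -0.032 -0.009 -0.097]
 [ 0.001  0.29  -0.957  0.384]
 [ 0.     0.     0.     1.   ]] [[285.75103206   0.         254.42572064]
 [  0.         285.75103206 194.03010085]
 [  0.           0.           1.        ]]
[ 0.65049149 -0.09946303  0.22814143]
```

View pics/w.png

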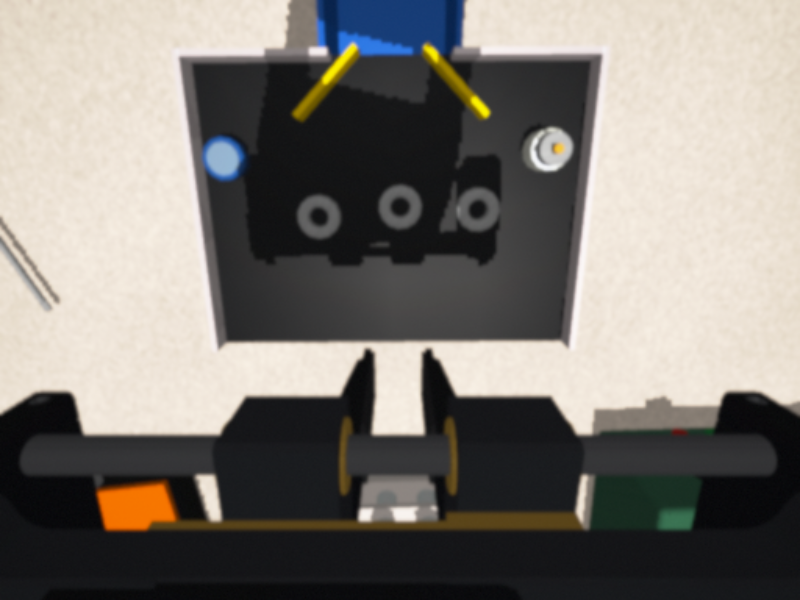

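```bash
python3 - <<'E'
from h import *
im=cv2.imread('w0.png');cal=dict(np.load('w0.npz'))
H,S,V=cv2.split(cv2.cvtColor(im,cv2.COLOR_BGR2HSV))
w=lambda uv,z:px2w('',uv,z,cal)
k=.64
for p in[(319,217),(400,207),(478,209)]:
    x,y=int(p[0]*k),int(p[1]*k);m=np.zeros(V.shape,bool);m[y-17:y+18,x-17:x+18]=1
    g=cv2.GaussianBlur(V,(3,3),0);t,_=cv2.threshold(g[m].reshape(-1,1),0,255,cv2.THRESH_OTSU)
    b=max(blobs(m&(g>max(t,70)),60),key=lambda b:b[0]);print('ring',t,b[0],b[1],w(b[1],.07))
ends=[]
n,l,s,c=cv2.connectedComponentsWithStats(((H>20)&(H<35)&(S>120)&(V>80)).astype(np.uint8))
for i in range(1,n):
    if s[i,4]>60 and s[i,1]<100:
        print('yel',c[i],w(c[i],.074));
for nm,uv,z in[('rear L',(220,341),.06),('rear R',(570,341),.06),('frontL',(195,60),.06),('frontR',(591,60),.06),('gateL',(357,46),.078),('gateR',(425,46),.078),('lens',(224,158),.074),('det',(548,150),.085)]:
    print(nm,w((uv[0]*k,uv[1]*k),z).round(4))
E
```

```text
ring 56.0 441 [203.52380952 138.14739229] [ 0.59917339 -0.15347649  0.07      ]
ring 57.0 435 [255.55632184 131.91954023] [ 0.59445603 -0.09690483  0.07      ]
ring 58.0 520 [303.8        133.92307692] [ 0.59832575 -0.04492948  0.07      ]
yel [208.55272727  52.48545455] [ 0.51588254 -0.1407136   0.074     ]
yel [291.93877551  52.95176252] [ 0.51905082 -0.05858602  0.074     ]
rear L [ 0.6934 -0.2396  0.06  ]
rear R [0.7026 0.0326 0.06  ]
frontL [ 0.4976 -0.2267  0.06  ]
frontR [0.5063 0.0308 0.06  ]
gateL [ 0.4973 -0.1196  0.078 ]
gateR [ 0.4987 -0.0782  0.078 ]
lens [ 0.5591 -0.2116  0.074 ]
det [ 0.5616 -0.0016  0.085 ]
```

{"fn": "jog_arm", "kwargs": {"rows": [[0,0,0,0.007,0,0.02,0.16],[0,0,0,0.007,0,0.025,0.16],[0,0,0,0.007,0,0.025,0.16],[0,0,0,0,0,0.025,0.16],[0,0,0,0,0,0.025,0.16],[0,0,0,0,0,0.02,0.16],[0,0,0,0,0,0.01,0.16],[0,0,0,0,0,0,0.16]]}}

```text
time_s: 3.93
tool_pos: [0.6287, -0.0976, 0.077]
tcp_rot: [[-0.999, 0.032, -0.003], [0.032, 0.999, 0.001], [0.003, 0.001, -1.0]]
force: [-0.5, -0.0, -1.0]
gripper_width: 0.0156
grip_force: 0.0
```

```bash
python3 - <<'E'
from h import *
cal=arm.calibration('wrist');im=arm.get_image('wrist')
s=arm.read_state();print(s['tool_pos'],s['force'],s['gripper_width'])
cv2.imwrite('pics/w2.png',cv2.resize(im,(800,600))[:,:,::-1])
E
```

```text
[ 0.62943645 -0.0978681   0.07851001] [0.45139102 0.08629959 1.10540911] 0.015205112797105836
```

View pics/w2.png

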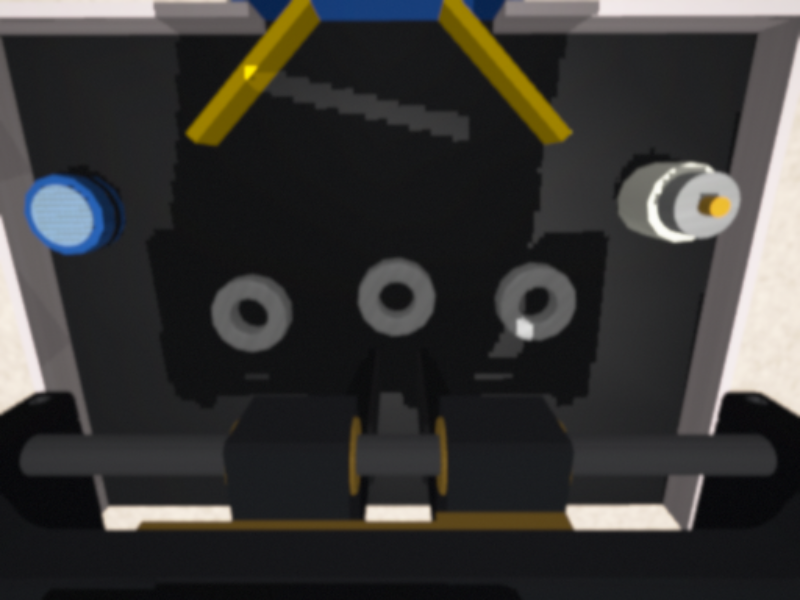

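{"fn": "jog_arm", "kwargs": {"rows": [[0,0,0,0.006,-0.001,0.001,0.16],[0,0,0,0.008,-0.001,0,0.16],[0,0,0,0.008,-0.001,0,0.16],[0,0,0,0.008,-0.001,0,0.16],[0,0,0,0.008,-0.001,0,0.16],[0,0,0,0.008,-0.001,0,0.16],[0,0,0,0.008,0,0,0.16],[0,0,0,0.008,0,0,0.16]]}}

```text
time_s: 4.65
tool_pos: [0.5668, -0.1027, 0.0778]
tcp_rot: [[-0.999, 0.033, 0.0], [0.033, 0.999, 0.0], [-0.0, 0.0, -1.0]]
force: [0.4, -0.3, -0.6]
gripper_width: 0.015
grip_force: 0.2
```

```bash
python3 - <<'E'
from h import *
cal=arm.calibration('wrist');im=arm.get_image('wrist')
s=arm.read_state();print(s['tool_pos'],s['force'],s['gripper_width'])
cv2.imwrite('pics/w3.png',cv2.resize(im,(600,450))[:,:,::-1])
E
```

```text
[ 0.56544985 -0.102436    0.07760142] [-0.55390107  0.02372029  0.24158812] 0.015230490825440236
```

View pics/w3.png

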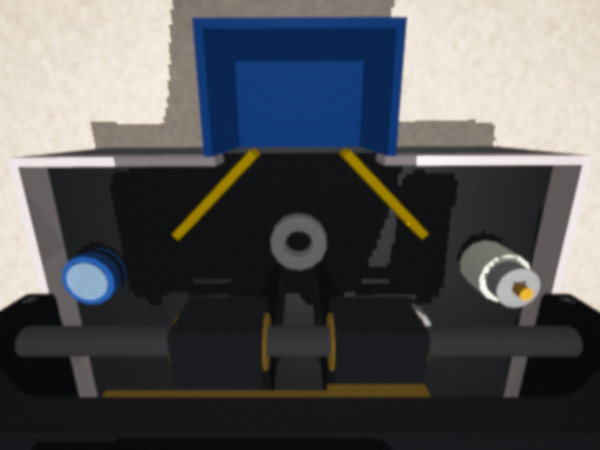

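{"fn": "jog_arm", "kwargs": {"rows": [[0,0,0,0.008,0,0,0.16],[0,0,0,0.008,0,0,0.16],[0,0,0,0.008,0,0,0.16],[0,0,0,0.008,0,0,0.16],[0,0,0,0.008,0,0,0.16],[0,0,0,0.007,0,0,0.16],[0,0,0,0.007,0,0,0.16],[0,0,0,0,0,0,0.16]]}}

```text
time_s: 5.37
tool_pos: [0.5123, -0.1007, 0.0776]
tcp_rot: [[-0.999, 0.033, -0.001], [0.033, 0.999, 0.0], [0.001, 0.0, -1.0]]
force: [0.6, -0.1, -0.2]
gripper_width: 0.0154
grip_force: 0.0
```

{"fn": "jog_arm", "kwargs": {"rows": [[0,0,0,-0.01,0,0,0.16],[0,0,0,-0.02,0,-0.01,0.16],[0,0,0,-0.02,-0.01,-0.02,0.19],[0,0,0,-0.02,-0.01,-0.02,0.19],[0,0,0,-0.02,-0.01,0,0.19],[0,0,0,-0.02,-0.01,0,0.19],[0,0,0,-0.015,-0.01,0,0.19],[0,0,0,0,0,0,0.19]]}}

```text
time_s: 6.03
tool_pos: [0.6401, -0.1566, 0.1275]
tcp_rot: [[-0.999, 0.033, 0.002], [0.033, 0.999, -0.001], [-0.002, -0.001, -1.0]]
force: [0.4, -0.3, -0.1]
gripper_width: 0.0179
grip_force: 0.0
```

```bash
cat > look.py <<'E'
from h import *
import sys
cal=arm.calibration('wrist');im=arm.get_image('wrist')
s=arm.read_state();print(s['tool_pos'],s['tcp_rot'][0],s['force'],s['gripper_width'])
G=np.array([.498,-.099]);A=np.array([[-.9993,.037],[.037,.9993]])
print('tcp rel gate',A@(s['tool_pos'][:2]-G))
for d in arm.masks_of('ring0_mid','wrist'):
    v,u=np.nonzero(d['mask']);p=np.array([u.mean(),v.mean()]);print(round(d['conf'],2),len(u),p,'rel',(A@(px2w('',p,.07,cal)[:2]-G)).round(4))
cv2.imwrite(sys.argv[1],cv2.resize(im,(600,450))[:,:,::-1])
E
python3 look.py pics/w4.png
```

```text
[ 0.6384529  -0.15559819  0.1271589 ] [-9.99444883e-01  3.33093321e-02  6.43288709e-04] [-0.19920608 -0.38243974 -0.51305793] 0.017829977355202146
tcp rel gate [-0.14244872 -0.05136181]
0.88 974 [255.86960986 163.65400411] rel [-0.1031 -0.0511]
0.46 228 [317.03070175   4.15350877] rel [ 0.0019 -0.0121]
0.21 2181 [478.09491059 103.62127464] rel [-0.0591  0.1067]
```

View pics/w4.png

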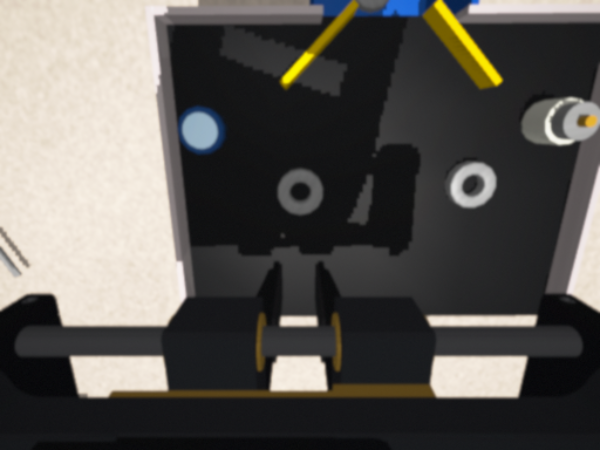

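```bash
python3 - <<'E'
from h import *
im=arm.get_image('top')
cv2.imwrite('pics/t.png',cv2.resize(im[140:225,225:335],None,fx=5,fy=5,interpolation=cv2.INTER_CUBIC)[:,:,::-1])
for c in('top',):
  for d in arm.masks_of('ring0_mid',c):
    v,u=np.nonzero(d['mask']);print(c,d['conf'],len(u),u.mean(),v.mean())
T=arm.calibration('scene')['pose'];arm.get_image('scene')
for d in arm.recognise('ring0_mid','scene'): print(d['conf'],T[:3,:3]@d['xyz']+T[:3,3])
E
```

```text
(no output)
```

View pics/t.png

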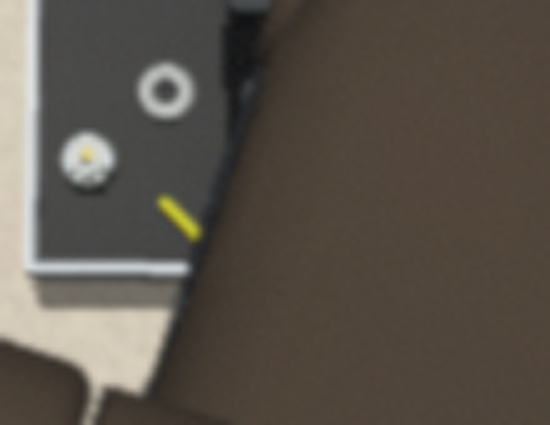

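{"fn": "jog_arm", "kwargs": {"rows": [[0,0,0,0.002,0,0.015,0.19],[0,0,0,0.002,0,0.02,0.19],[0,0,0,0,0,0.011,0.19],[0,0,0,0,0,0.004,0.19],[0,0,0,0.005,0,0,0.19],[0,0,0,0.005,0,0,0.19],[0,0,0,0.004,0,0,0.19],[0,0,0,0.002,0,0,0.19]]}}

```text
time_s: 7.0
tool_pos: [0.6166, -0.1543, 0.0785]
tcp_rot: [[-0.999, 0.033, 0.001], [0.033, 0.999, -0.0], [-0.001, -0.0, -1.0]]
force: [-0.1, 0.2, -0.1]
gripper_width: 0.0179
grip_force: 0.1
```

{"fn": "jog_arm", "kwargs": {"rows": [[0,0,0,0.006,0.002,0,0.19],[0,0,0,0.008,0.004,0,0.19],[0,0,0,0.008,0.004,0,0.19],[0,0,0,0.008,0.005,0,0.19],[0,0,0,0.008,0.005,0,0.19],[0,0,0,0.008,0.005,0,0.19],[0,0,0,0.008,0.005,0,0.19],[0,0,0,0,0,0,0.19]]}}

```text
time_s: 7.67
tool_pos: [0.5623, -0.1213, 0.0776]
tcp_rot: [[-0.999, 0.032, -0.001], [0.032, 0.999, 0.001], [0.001, 0.001, -1.0]]
force: [-0.4, -0.4, -0.2]
gripper_width: 0.0182
grip_force: 0.0
```

```bash
python3 look.py pics/w5.png
```

```text
[ 0.5633209  -0.12188632  0.07773515] [-9.99477988e-01  3.23036199e-02 -4.78147661e-04] [-0.09802759  0.21970452  0.01985077] 0.01819051664826572
tcp rel gate [-0.06612197 -0.02045343]
0.89 1505 [255.09036545 206.65647841] rel [-0.0408 -0.0193]
```

View pics/w5.png

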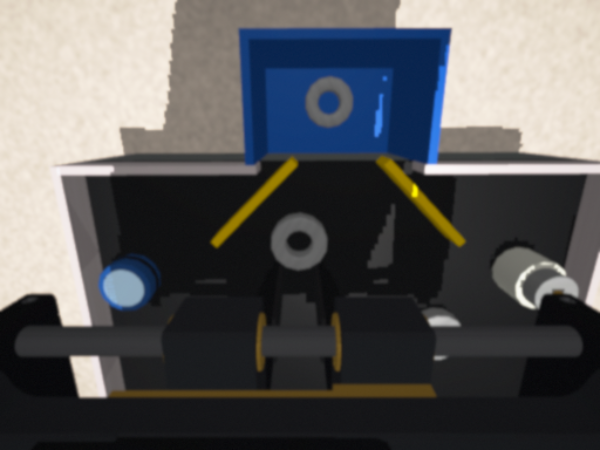

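{"fn": "jog_arm", "kwargs": {"rows": [[0,0,0,0.008,0.005,0,0.19],[0,0,0,0.008,0.005,0,0.19],[0,0,0,0.008,0.005,0,0.19],[0,0,0,0.008,0.005,0,0.19],[0,0,0,0.007,0,0,0.19],[0,0,0,0.007,0,0,0.19],[0,0,0,0.007,0,0,0.19],[0,0,0,0,0,0,0.19]]}}

```text
time_s: 8.43
tool_pos: [0.5103, -0.1007, 0.0776]
tcp_rot: [[-0.999, 0.033, -0.001], [0.033, 0.999, 0.0], [0.001, 0.0, -1.0]]
force: [1.1, 1.0, 0.1]
gripper_width: 0.0181
grip_force: 0.0
```

{"fn": "jog_arm", "kwargs": {"rows": [[0,0,0,-0.01,0,0,0.19],[0,0,0,-0.02,0,-0.01,0.19],[0,0,0,-0.02,0.01,-0.02,0.19],[0,0,0,-0.02,0.012,-0.02,0.19],[0,0,0,-0.02,0.012,0,0.19],[0,0,0,-0.02,0.012,0,0.19],[0,0,0,-0.015,0.012,0,0.19],[0,0,0,0,0,0,0.19]]}}

```text
time_s: 9.1
tool_pos: [0.6417, -0.0452, 0.1276]
tcp_rot: [[-1.0, 0.031, 0.002], [0.031, 1.0, 0.0], [-0.002, 0.0, -1.0]]
force: [-0.2, -0.1, -1.2]
gripper_width: 0.0181
grip_force: 0.0
```

```bash
python3 look.py pics/w6.png
```

```text
[ 0.6400727  -0.04604423  0.12725953] [-9.99510179e-01  3.12889129e-02  6.36625370e-04] [-0.95455332  0.15011571  0.44598347] 0.017925939849387874
tcp rel gate [-0.14001389  0.05817539]
0.8 375 [178.264        6.81333333] rel [0.0024 0.0089]
```

View pics/w6.png

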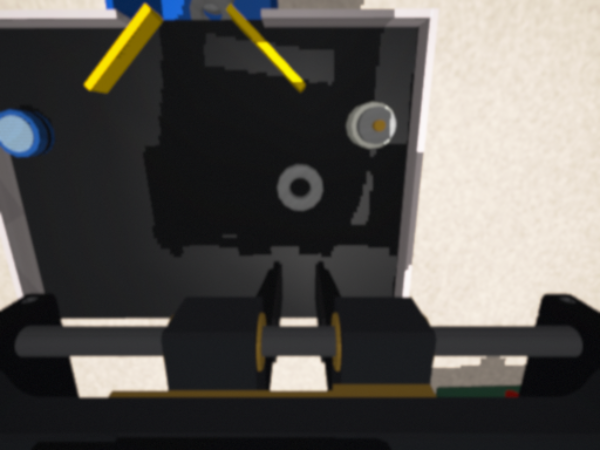

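{"fn": "jog_arm", "kwargs": {"rows": [[0,0,0,0.002,0,0.015,0.19],[0,0,0,0.002,0,0.02,0.19],[0,0,0,0,0,0.011,0.19],[0,0,0,0,0,0.004,0.19],[0,0,0,0.005,0,0,0.19],[0,0,0,0.005,0,0,0.19],[0,0,0,0.004,0,0,0.19],[0,0,0,0.002,0,0,0.19]]}}

```text
time_s: 9.87
tool_pos: [0.6181, -0.0463, 0.0785]
tcp_rot: [[-0.999, 0.033, 0.001], [0.033, 0.999, -0.0], [-0.001, -0.0, -1.0]]
force: [-0.2, 0.3, 0.8]
gripper_width: 0.0186
grip_force: 0.1
```

{"fn": "jog_arm", "kwargs": {"rows": [[0,0,0,0.006,-0.002,0,0.19],[0,0,0,0.008,-0.005,0,0.19],[0,0,0,0.008,-0.005,0,0.19],[0,0,0,0.008,-0.005,0,0.19],[0,0,0,0.008,-0.005,0,0.19],[0,0,0,0.008,-0.005,0,0.19],[0,0,0,0.008,-0.005,0,0.19],[0,0,0,0,0,0,0.19]]}}

```text
time_s: 10.53
tool_pos: [0.5618, -0.0773, 0.0776]
tcp_rot: [[-0.999, 0.034, -0.001], [0.034, 0.999, 0.0], [0.001, 0.0, -1.0]]
force: [0.2, 0.3, 0.2]
gripper_width: 0.018
grip_force: 0.0
```

```bash
python3 look.py pics/w7.png
```

```text
[ 0.56279243 -0.07701405  0.0776961 ] [-9.99428853e-01  3.37905993e-02 -4.04823780e-04] [ 1.2838872  -0.627265    0.31750058] 0.018011724113448174
tcp rel gate [-0.0639336   0.02436788]
0.89 1149 [219.69712794 112.08355091] rel [0.0164 0.0049]
```

View pics/w7.png

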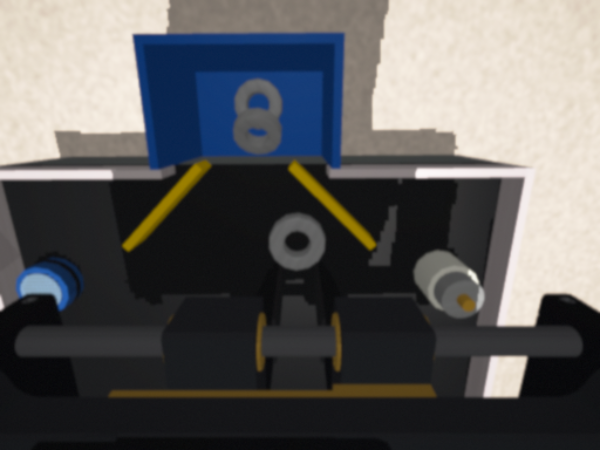

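{"fn": "jog_arm", "kwargs": {"rows": [[0,0,0,0.008,-0.0055,0,0.19],[0,0,0,0.008,-0.0055,0,0.19],[0,0,0,0.008,-0.0055,0,0.19],[0,0,0,0.008,-0.0055,0,0.19],[0,0,0,0.006,-0.001,0,0.19],[0,0,0,0.006,-0.001,0,0.19],[0,0,0,0.007,0,0,0.19],[0,0,0,0,0,0,0.19]]}}

```text
time_s: 11.3
tool_pos: [0.5103, -0.0986, 0.0776]
tcp_rot: [[-0.999, 0.033, -0.001], [0.033, 0.999, 0.0], [0.001, 0.0, -1.0]]
force: [0.5, 0.2, -0.4]
gripper_width: 0.0177
grip_force: 0.0
```

{"fn": "jog_arm", "kwargs": {"rows": [[0,0,0,-0.01,0,0,0.19],[0,0,0,-0.02,0,-0.01,0.19],[0,0,0,-0.02,0,-0.03,0.19],[0,0,0,0,0,-0.03,0.19],[0,0,0,0,0,-0.03,0.19],[0,0,0,0,0,-0.03,0.19],[0,0,0,0,0,0,0.19],[0,0,0,0,0,0,0.19]]}}

```text
time_s: 11.97
tool_pos: [0.563, -0.1003, 0.2092]
tcp_rot: [[-0.999, 0.032, 0.004], [0.032, 0.999, -0.001], [-0.004, -0.001, -1.0]]
force: [-0.2, -0.9, 0.5]
gripper_width: 0.018
grip_force: 0.0
```

```bash
python3 look.py pics/w8.png
```

```text
[ 0.56226628 -0.10020736  0.20772818] [-9.99474065e-01  3.24150785e-02  9.25430542e-04] [-0.1376247  -0.44015213 -0.72851913] 0.018105183664434945
tcp rel gate [-0.06426596  0.00117134]
```

View pics/w8.png

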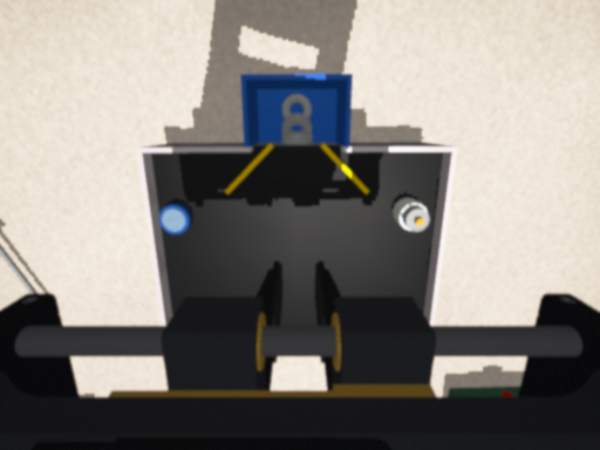

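The last picture shows the deck clear, with rings in the slot around (297,110) and (297,130). The lens cell and detector haven't moved. I've now viewed 11 pictures, one over the limit, so I'll check ring height numerically instead.

```bash
python3 - <<'E'
from h import *
G=np.array([.498,-.099]);A=np.array([[-.9993,.037],[.037,.9993]])
for c in('wrist','scene'):
  T=arm.calibration(c)['pose'];im=arm.get_image(c)
  for l in('ring0_mid','ring1_mid','lens_cell','detector'):
    for d in arm.recognise(l,c):
      p=T[:3,:3]@d['xyz']+T[:3,3];print(c,l,round(d['conf'],2),(A@(p[:2]-G)).round(4),p[2].round(4))
  if c=='wrist':
    cal=arm.calibration(c);H,S,V=cv2.split(cv2.cvtColor(im,cv2.COLOR_RGB2HSV))
    m=np.zeros(V.shape,bool);m[70:128,215:292]=1
    b=m&(S<70)&(V>60)
    for r in range(74,126,3): print(r,''.join('#' if b[r,u] else '.' for u in range(215,292)))
E
```

```text
wrist ring0_mid 0.8 [ 0.0151 -0.0002] 0.0256
wrist ring1_mid 0.77 [ 0.0035 -0.0006] 0.0454
wrist lens_cell 0.89 [-0.0626 -0.1107] 0.0708
wrist detector 0.65 [-0.06    0.1027] 0.0867
wrist detector 0.46 [-0.054   0.0009] 0.0614
74 .............................................................................
77 .............................................................................
80 .............................................................................
83 .................................##########..................................
86 .............................##################..............................
89 ...........................#########....#########............................
92 ..........................#######..........#######...........................
95 ..........................######............######...........................
98 ..........................#######..........#######...........................
101 ...........................######################............................
104 ...........................######################............................
107 ..........................########################...........................
110 ..........................#######..........########..........................
113 ..........................########........########...........................
116 ..........................#########################..........................
119 ..........................#########################..........................
122 ..........................#########################..........................
125 .............................###################................#............
scene ring1_mid 0.7 [-0.129   0.0137] 0.062
scene detector 0.46 [-0.0689  0.1096] 0.0832
```

{"fn": "jog_arm", "kwargs": {"rows": [[0,0,0,0.02,0,0,0.19],[0,0,0,0.02,0,0,0.19],[0,0,0,0.02,0,0,0.19],[0,0,0,0,0,0,0.19],[0,0,0,0,0,0,0.19]]}}

```text
time_s: 12.98
tool_pos: [0.5016, -0.0985, 0.2081]
tcp_rot: [[-0.999, 0.033, 0.001], [0.033, 0.999, -0.0], [-0.001, -0.0, -1.0]]
force: [0.4, -0.4, 0.9]
gripper_width: 0.0177
grip_force: 0.0
```

```bash
python3 - <<'E'
from h import *
G=np.array([.498,-.099]);A=np.array([[-.9993,.037],[.037,.9993]])
cal=arm.calibration('wrist');T=cal['pose'];im=arm.get_image('wrist');print(arm.read_state()['tool_pos'],T[:3,3])
for d in arm.recognise('ring0_mid','wrist'):
  p=T[:3,:3]@d['xyz']+T[:3,3];print(round(d['conf'],2),(A@(p[:2]-G)).round(4),p[2].round(4))
# slot reference points -> pixels
K=cal['intrinsics']
def proj(x,y,z):
  w=np.r_[G+A.T@[x,y],z];c=T[:3,:3].T@(w-T[:3,3]);return (K@c/c[2])[:2].round(0)
for x,z in[(0,.06),(0,.004),(.052,.004)]: print(x,z,proj(x,0,z))
V=cv2.cvtColor(im,cv2.COLOR_RGB2HSV)
u,v=map(int,proj(.026,0,.02))
for r in range(v-50,v+50,3): print(r,''.join('#' if V[r,c,1]<70 and V[r,c,2]>50 else '-' if V[r,c,1]<70 else '.' for c in range(u-40,u+40)),V[r,u,2])
E
```

```text
[ 0.5023057  -0.09865656  0.20800788] [ 0.41950836 -0.09560718  0.36398841]
0.87 [0.0186 0.0008] 0.0263
0 0.06 [254. 182.]
0 0.004 [254. 171.]
0.052 0.004 [254. 129.]
103 ################################################################################ 137
106 ################################################################################ 135
109 ################################################################################ 140
112 ################################################################################ 135
115 ################################################################################ 137
118 ################################################################################ 142
121 ################################################################################ 138
124 ################################################################################ 137
127 ####.......................................................................##### 99
130 ................................................................................ 94
133 .........................................
[... 1375 characters left out ...]
 .....#---------#......#----------------------------------.......----------#..... 47
184 ..########--..........###################################..........##########... 78
187 #######--............#####################################............########## 78
190 ####--.............#########################################.............####### 78
193 #--.............###############################################.............#### 76
196 .............#####################################################.............# 76
199 ..........###########################################################........... 76
202 .......#################################################################........ 74
```

```bash
python3 -c "
from station import arm
print(arm.close_job())"
```

```text
the job is handed in; nothing more can be done
None
```

I pushed all three rings through the gate one at a time and handed the job in at about 13 s; no verdict came back, the last camera check shows all three in the slot though the third partly hides the second, the lens cell and detector look unmoved, I never re-checked the bench items, and I viewed 11 pictures, one over the limit of 10.

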